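Fit the tube disc onto the rotator's slanted drive shaft

TASK

Fit the disc that carries the small capped tubes onto the slanted drive shaft of the tube rotator: take it by its black grip, slide it down along the shaft, turn it under light pressure until the slots in its sleeve drop over the shaft's cross pin, and press it gently fully home on the shoulder, then let go. Never lean on the rotator with more than about 35 N, and leave the other disc and the glassware standing where they are.

Things in the scene. Friction and masses are not known exactly. Their poses are not given: they have to be found in the camera images.
- tube_disc: The disc to fit: white plate 128 mm across with twelve small capped tubes round its rim, grey sleeve below, upright black grip above. Stands loose on the bench on its sleeve, 0.15 to 0.31 kg. Origin: centre of the sleeve's open lower end; z points up through the grip. Plate from z = 36 to 42 mm; tube caps up to 46 mm at radius 50 mm; tubes hang down to z = 12 mm.
- disc_grip (a point): Middle of the disc's round black grip, on its axis, 71 mm above the disc's origin, axes as the disc's. The grip is a plain cylinder 30 mm in diameter from z = 52 to 90 mm of the disc (92 mm top); below that its foot flares to 48 mm at the plate.
- disc_bore (a point): Mouth of the disc's sleeve (same point as its origin). The sleeve is 35 mm in diameter, with a straight round bore of 13.6 mm, 46 mm deep. Its open end is cut by two slots crossing at right angles, along the disc's x and y: 6 mm wide, 9 mm deep, right across the sleeve.
- spare_disc: A disc of the same shape and size (same sleeve and grip) with six large empty holes and no tubes; it is to stay where it stands. Origin and axes as for the other disc. The two discs may have changed places.
- rotator: Tube rotator: white housing 160 x 130 x 76 mm with control knobs in front, fixed to the bench; on top a yoke holds a grey motor, 56 mm in diameter, whose drive shaft slants up and forwards, towards the robot, 55 degrees above the horizontal. Origin: on the bench beneath the yoke, 70 mm behind the front face; at yaw 0 front and shaft point to -x.
- drive_head: The motor. Origin: centre of the flat shoulder (38 mm in diameter) from which the shaft rises, 159 mm above the bench; z runs up along the shaft. x and y are fixed to the motor and tell nothing of the cross pin. Shaft: steel, 12 mm in diameter, 43 mm long, the last 6 mm tapering to 5 mm. Home: the disc's origin at this origin, z axes in line.
- cross_pin (a point): Middle of the steel cross pin, 5 mm above the shoulder; axes as the motor's. 4 mm thick, 31 mm long, right through the shaft, at an unreported angle. The slots meet it every 90 degrees of turn; else the sleeve rides on it 7 mm short of home. Within about 4 degrees they drop over it. The geared shaft stands still if pressed under about 10 N; pressed much harder it turns along with the disc.
- shaft_tip (a point): Centre of the shaft's free end, 43 mm up the shaft from the shoulder; axes as the motor's.
- flask: Conical glass flask, 67 mm wide, 135 mm tall, a bystander. Origin: centre of its underside.
- beaker: Glass beaker, 52 mm wide, 70 mm tall, a bystander. Origin: centre of its underside.
- amber_bottle: Amber stoppered bottle, 56 mm wide, 115 mm tall, a bystander. Origin: centre of its underside.
There are look-alikes about, which are no part of the job. Leave any orange look-alike of the tube_disc alone. What is shaped like the rotator but blue is not meant.

How it is judged (in metres and radians):
On the way:
1. the disc is on the shaft: its sleeve is slid over the shaft, in line with it (z of tube_disc in the frame of drive_head between 0.004 and 0.03 m and angle between the z axis of tube_disc and the z axis of drive_head, either way round below 0.12 rad and distance between tube_disc and drive_head below 0.0305 m), for 0.1 s.
At the end, for the whole second after the job is handed in: The disc with the tubes sits on the drive shaft, its sleeve fully home on the shoulder (within 2 mm along the shaft, 4 mm in all) with the cross pin in its slots, in line with the shaft within 4 degrees, at rest and released (z of tube_disc in the frame of drive_head between -0.003 and 0.002 m and distance between tube_disc and drive_head below 0.004 m and angle between the z axis of tube_disc and the z axis of drive_head, either way round below 0.07 rad and linear speed of tube_disc below 0.02 m/s); the robot touches nothing.
It fails at once if the rotator is pressed with more than 35 N, by the disc or by the arm (contact force between any of tube_disc, the arm, the fingers and rotator above 35 N).
It fails at once if the other disc or a piece of glassware is moved more than 25 mm or knocked over (distance of any of spare_disc, flask, beaker, amber_bottle from where it was at the start of the episode above 0.025 m or angle between any of spare_disc, flask, beaker, amber_bottle's own z axis and vertical above 0.4 rad).
It also fails if it takes over 58 s, if anything falls off the work surface, if the arm or the gripper's body presses on something with over 40 N, if the wrist force passes 120 N, or if a joint passes its speed limit or range.

ROBOT

A 6-joint arm with a two-finger parallel gripper is mounted at the origin on a cart in front of the work surface, level with it; the furniture and walls round the work are solid. World frame = base frame: x ahead of the robot, y to its left, z up, the work surface at z = 0. Lengths are in mm, angles in degrees, forces in N, time in s.
With the tool pointing down it reaches from about 225 to 875 mm from the base axis. Payload 3.4 kg.
Tool frame: the origin (TCP) lies between the finger pads; the fingertips stand 19 mm ahead of it and the grasp point (between the pads) is the TCP; z points along the fingers, x is the direction in which the jaws open and shut, and the axes are right-handed (so a half turn about z gives the same grasp; the last joint's range is limited). The gripper opens to 85 mm and grips with 20 to 120 N. Pads are 22 mm wide; open, the fingers measure 114 mm over their backs; the gripper's body (76 mm by 85 mm) begins 54 mm behind the grasp point. The pads swing forward as they close: fully open they stand 13 mm farther back than shut.
Start: joints at [-81.876, 15.808, 86.224, -0, 77.962, -6.933], TCP at [149.374, -555.294, 218.228] pointing down, gripper open.
Joint ranges: [-165.64, 165.64], [-43.16, 119.46], [12.63, 154.43], [-67.54, 247.53], [6.08, 155.33], [-154.97, 154.97]. Speed limits (degrees/s): [147.25, 147.25, 180, 180, 180, 180].

INTERFACE

Orientations are given as a 3x3 rotation matrix whose columns are the frame's x, y, z axes.
In Python, from workcell import * gives the robot as it stands. The module is installed in compiled form; this text tells all that it offers.
- The arm moves only by the tool arm_command, never from a script. Its argument "targets" is one flat list of numbers, 7 for each row, row after row: the closure, from 0 (fully open) to 1 (shut), then the shift along the tool's x, y, z in units of 30 mm (1.0 is 30 mm), then the turn, a rotation vector about the tool's x, y, z in units of 6 degrees (1.0 is 6 degrees). A call has 1 to 12 rows; each row shifts and turns the commanded pose from where the row before left it, along the tool's axes as they then stand; what a row does not reach is not made up. A row lasts 1/12 s, in which the tool goes at most 41.7 mm and 7.16 degrees, less where a joint would pass 70% of its speed; a pose out of reach is approached as far as the arm can. A call is refused whole if a number of a shift passes 1 or a number of a turn 1, either way. A call with a gripper value outside its range is refused whole. The fingers move at their own pace and stop on an object; "grip_force" is the grip in N (left out, the last holds). Time passes only in rows, so rows that do not move let the fingers close. It gives the time, the measured TCP pose, the force and the opening at its end, in the units of the state.
- state(): the state, without advancing time (a new reading comes with each control period).
- camera(name): name is "scene" or "top" or "wrist"; returns a dict with "img" (480x640x3 uint8, red, green, blue), "vertical_fov" (degrees; the focal length in pixels is half the picture's height over the tangent of half this angle, whatever the lens; pixels are square), "cx", "cy" (the principal point, pixels), "R" (3x3) and "t" (3): a world point X has camera coordinates R X + t. Camera axes: x right, y down, z forward; pixel columns grow to the right and rows downward; lengths in mm; the calibration is good to about 2 mm. A picture is of the moment at which its call begins. There is no depth.
- sign_off(): hands the job in, once; it reports no verdict.
The state is a dict: "time": time; "joint_positions": joint angles; "dq": joint speeds; "effort": joint torques, N m; "ee_pos": TCP position; "eef_rot": TCP orientation; "force": force on the tool from outside, world axes, zero at the start; "wrist_torque": the same for the moment, N m; "opening": finger opening in mm.
Only numpy, scipy, OpenCV 4.12 (cv2) and the standard library are available. Lean on these libraries where they do the work, as an engineer would, in place of code of your own. Each camera call takes 0.05 s, during which the arm holds its last target.

## Working session

There is one attempt and no reset: what is moved stays moved. The work goes in short steps, Python scripts to look and compute and a tool call to move; the robot and the scene stay as the last step left them, time stands still between calls to the robot, and variables do not carry over. Pictures are saved under pics/ and viewed, and the job is handed in when it is done.

Besides the shell and the picture viewer there is one more tool, called after "Request:" by a JSON object that holds its "fn" and its "kwargs". arm_command: Moves the arm, as the interface text tells. Its arguments: {"type":"object","properties":{"targets":{"type":"array"},"grip_force":{"type":"number"}},"required":["targets"]}

```bash
mkdir -p pics
python3 - <<'E'
from workcell import *
import cv2,numpy as np
s=state();print({k:np.round(v,2).tolist() for k,v in s.items()})
for n in["scene","top","wrist"]:
    c=camera(n);cv2.imwrite(f"pics/{n}0.png",c["img"][:,:,::-1]);print(n,c["vertical_fov"],c["cx"],c["cy"],np.round(c["R"],3).tolist(),np.round(c["t"],1).tolist())
E
```

```text
{'time': 0.0, 'joint_positions': [-81.87, 15.85, 86.3, 0.0, 77.96, -6.93], 'dq': [0.02, 0.02, 0.09, -0.05, -0.05, 0.02], 'effort': [0.0, -41.68, -24.58, -0.0, 0.01, 0.0], 'ee_pos': [149.3, -554.7, 217.34], 'eef_rot': [[0.26, -0.97, -0.0], [-0.97, -0.26, 0.0], [-0.0, -0.0, -1.0]], 'force': [0.07, 0.46, 0.03], 'wrist_torque': [0.04, 0.05, -0.02], 'opening': 85.36}
scene 43.98306917152146 324.04241695859906 242.92716606387015 [[-0.547, -0.837, 0.024], [-0.499, 0.303, -0.812], [0.672, -0.456, -0.583]] [253.2, 348.0, 1409.4]
top 55.26837602347722 314.1620410908745 242.69470491573935 [[-0.018, -1.0, 0.023], [-0.995, 0.016, -0.099], [0.099, -0.025, -0.995]] [-31.4, 508.2, 1691.3]
wrist 71.78392663100102 316.27316882990044 242.79584519512866 [[0.261, -0.965, -0.002], [-0.92, -0.249, 0.301], [-0.292, -0.076, -0.953]] [-574.5, -40.3, 379.6]
```

View pics/scene0.png

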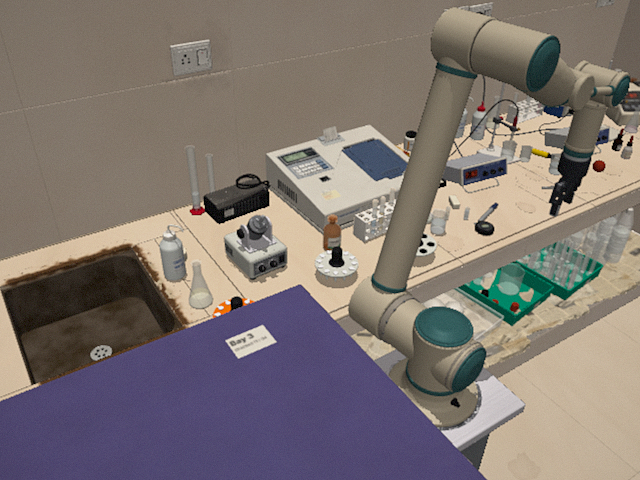

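View pics/top0.png

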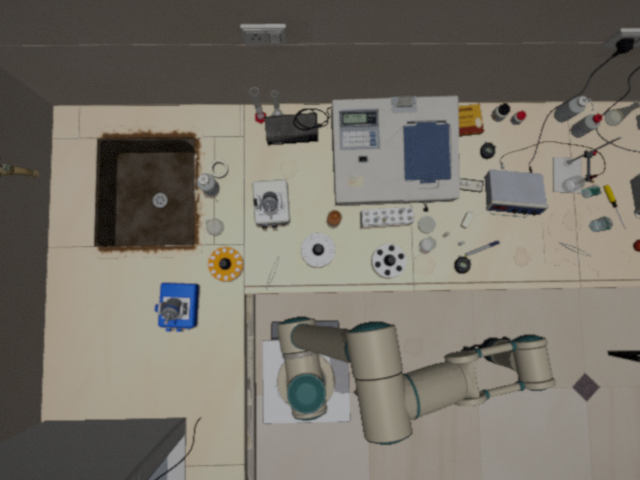

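View pics/wrist0.png

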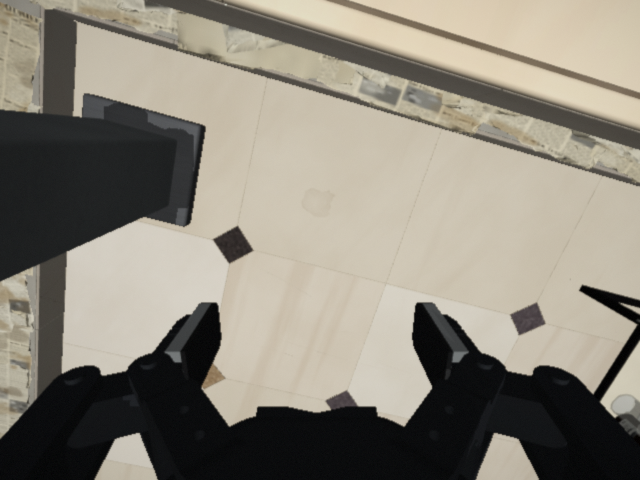

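The scene view shows the tube disc at about (337,265), the rotator at (257,245) and the amber bottle at (332,232). In the top view they are at (318,250), (270,203) and (334,218), and the spare disc is at (389,261). I'll zoom in and take measurements.

```bash
cat > h.py <<'E'
from workcell import *
import cv2,numpy as np
def f(c): return 240/np.tan(np.radians(c["vertical_fov"]/2))
def ray(c,u,v):
    R=np.array(c["R"]);t=np.array(c["t"]);o=-R.T@t
    d=R.T@np.array([(u-c["cx"])/f(c),(v-c["cy"])/f(c),1]);return o,d/np.linalg.norm(d)
def onz(c,u,v,z):
    o,d=ray(c,u,v);return o+d*(z-o[2])/d[2]
def proj(c,X):
    p=np.array(c["R"])@np.array(X)+np.array(c["t"]);return np.array([f(c)*p[0]/p[2]+c["cx"],f(c)*p[1]/p[2]+c["cy"]])
def tri(*rs):
    A=sum(np.eye(3)-np.outer(d,d) for o,d in rs);b=sum((np.eye(3)-np.outer(d,d))@o for o,d in rs)
    X=np.linalg.solve(A,b);return X,[np.linalg.norm(np.cross(X-o,d)) for o,d in rs]
E
python3 - <<'E'
from h import *
t=camera("top");s=camera("scene")
def crop(c,n,x,y,w,h,k):
    cv2.imwrite(f"pics/{n}.png",cv2.resize(c["img"][y:y+h,x:x+w,::-1],None,fx=k,fy=k,interpolation=cv2.INTER_CUBIC))
crop(t,"t1",235,170,130,110,6);crop(s,"s1",210,200,160,100,5)
print("disc z46",onz(t,318,250,42),onz(s,337,265,42)); print("rot",onz(t,271,203,76)); print("spare",onz(t,389,261,42));print("amber",onz(t,334,218,110),onz(s,332,218,115))
E
```

```text
disc z46 [478.54232761 -53.30667959  42.        ] [471.06044317 -49.12156045  42.        ]
rot [650.98493382 116.57996407  76.        ]
spare [ 433.37556106 -315.96352844   42.        ]
amber [ 586.99987082 -110.57250308  110.        ] [ 593.74676526 -110.9916211   115.        ]
```

View pics/t1.png

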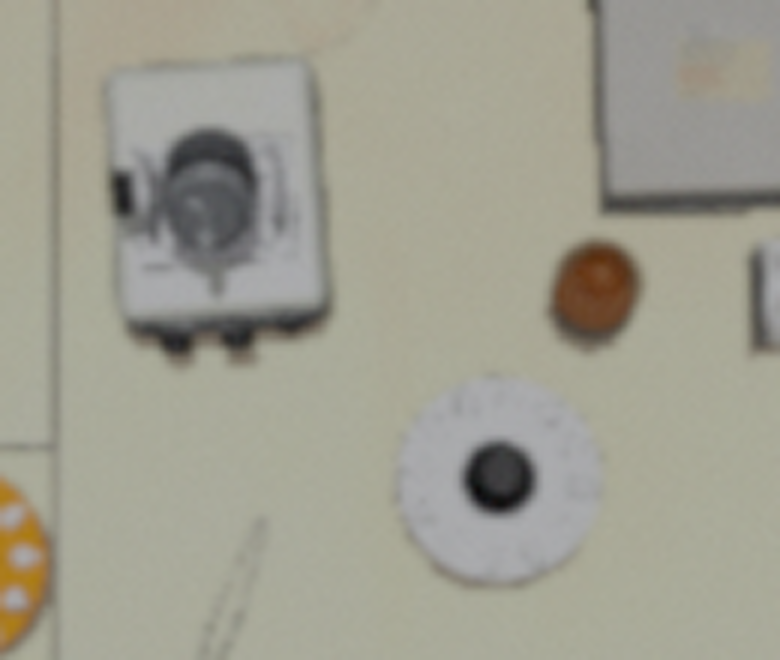

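View pics/s1.png

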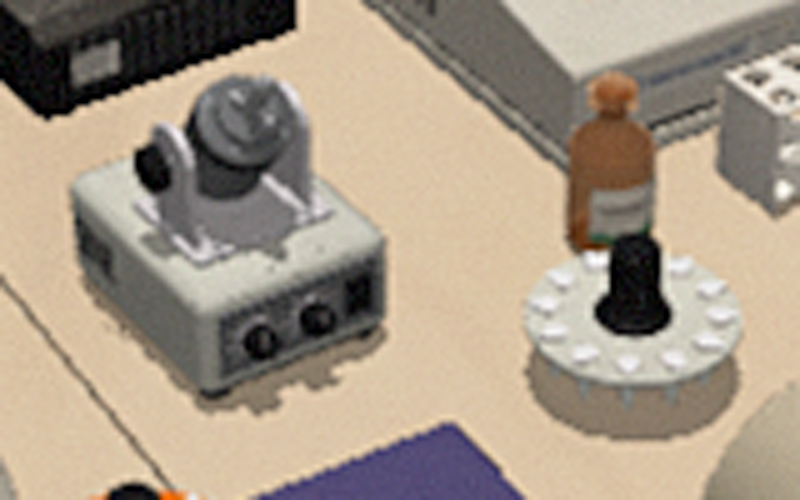

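```bash
cat >> h.py <<'E'
from scipy.spatial.transform import Rotation as Ro
def plan(p0,R0,p1,R1,n,clo=0.0):
    "rows from pose0 to pose1, n equal steps; prints per-row numbers"
    rows=[];P=np.array(p0,float);R=np.array(R0,float)
    for i in range(n):
        k=n-i
        w=Ro.from_matrix(R.T@R1).as_rotvec()/k; d=R.T@((np.array(p1)-P)/k)
        r=[clo]+list(np.round(d/30,2))+list(np.round(np.degrees(w)/6,2)); rows.append(r)
        P=P+R@(np.array(r[1:4])*30); R=R@Ro.from_rotvec(np.radians(np.array(r[4:])*6)).as_matrix()
    m=np.abs(np.array(rows)[:,1:]).max(0); print("max",m)
    print(", ".join("%g,%g,%g,%g,%g,%g,%g"%tuple(r) for r in rows)); print("end",P.round(1),R.round(3).tolist()); return rows
E
python3 - <<'E'
from h import *
t=camera("top");s=camera("scene")
print("plate",tri(ray(t,235+499/6,170+480/6),ray(s,210+633/5,200+313/5)))
print("griptop",tri(ray(t,235+499/6,170+476/6),ray(s,210+635/5,200+243/5)))
print("shafttip",tri(ray(t,235+205/6,170+228/6),ray(s,210+237/5,200+98/5)))
# housing top corners in top crop
q=[onz(t,235+a/6,170+b/6,76) for a,b in[(113,68),(310,62),(125,312),(325,305)]];print(np.round(q,1))
st=state();x=[1,0,0]
# view pose
a=np.radians(0)
R1=np.array([[0,-1,0],[-1,0,0],[0,0,-1]],float) # tool x=-y, y=-x
R1=np.array([[1,0,0],[0,-1,0],[0,0,-1]],float)
plan(st["ee_pos"],st["eef_rot"],[420,0,330],R1,24)
E
```

```text
plate (array([478.68213837, -53.43715771,  43.99315022]), [np.float64(0.5253222095815715), np.float64(0.5253222095815637)])
griptop (array([476.86268295, -51.5425788 ,  96.35595888]), [np.float64(0.7523465672567663), np.float64(0.7523465672568239)])
shafttip (array([618.14634416, 120.79186683, 173.55252908]), [np.float64(5.272452510063152), np.float64(5.272452510063156)])
[[732.5 178.8  76. ]
 [734.8  58.3  76. ]
 [581.6 172.3  76. ]
 [584.1  51.   76. ]]
max [0.65 0.86 0.16 0.   0.   0.53]
0,-0.65,-0.56,-0.16,-0,0,-0.52, 0,-0.62,-0.6,-0.16,-0,0,-0.52, 0,-0.58,-0.63,-0.15,-0,0,-0.52, 0,-0.55,-0.66,-0.16,-0,0,-0.52, 0,-0.51,-0.69,-0.15,-0,0,-0.52, 0,-0.47,-0.72,-0.16,-0,0,-0.52, 0,-0.43,-0.74,-0.15,-0,0,-0.52, 0,-0.39,-0.76,-0.16,-0,0,-0.52, 0,-0.35,-0.78,-0.15,-0,0,-0.52, 0,-0.31,-0.8,-0.16,-0,0,-0.52, 0,-0.26,-0.82,-0.15,-0,0,-0.52, 0,-0.22,-0.83,-0.16,-0,0,-0.52, 0,-0.17,-0.84,-0.15,-0,0,-0.52, 0,-0.12,-0.85,-0.16,-0,0,-0.52, 0,-0.08,-0.85,-0.15,-0,0,-0.52, 0,-0.03,-0.86,-0.16,-0,0,-0.52, 0,0.02,-0.86,-0.15,-0,0,-0.52, 0,0.06,-0.86,-0.16,-0,0,-0.52, 0,0.11,-0.85,-0.15,-0,0,-0.52, 0,0.15,-0.84,-0.16,-0,0,-0.52, 0,0.2,-0.83,-0.15,-0,0,-0.52, 0,0.24,-0.82,-0.16,-0,0,-0.52, 0,0.29,-0.81,-0.15,-0,0,-0.53, 0,0.34,-0.79,-0.16,-0,0,-0.52
end [ 4.201e+02 -1.000e-01  3.301e+02] [[1.0, -0.0, -0.0], [-0.0, -1.0, 0.0], [-0.0, -0.0, -1.0]]
```

```bash
cat >> h.py <<'E'
from scipy.linalg import logm,expm
def T(p,R):
    M=np.eye(4);M[:3,:3]=R;M[:3,3]=p;return M
def screw(p0,R0,p1,R1,n,dec=2,show=True):
    L=np.real(logm(np.linalg.inv(T(p0,R0))@T(p1,R1)))/n
    v=L[:3,3];w=np.array([L[2,1],L[0,2],L[1,0]])
    # discrete equivalent: per-row shift then turn
    S=expm(L);w=Ro.from_matrix(S[:3,:3]).as_rotvec();r=np.round(np.r_[S[:3,3]/30,np.degrees(w)/6],dec)
    D=T(r[:3]*30,Ro.from_rotvec(np.radians(r[3:]*6)).as_matrix());M=T(p0,R0);zs=[]
    for i in range(n): M=M@D;zs.append(M[:3,3].round(0).tolist())
    print("row",r.tolist(),"x",n);print("path",zs[::4]);print("end",M[:3,3].round(1),M[:3,:3].round(3).tolist());return M
def tilted(yaw=0,el=55,roll=0):
    "tool pose with z down the shaft; roll 0: tool y horizontal (to -y)"
    e=np.radians(el);R=np.array([[np.sin(e),0,np.cos(e)],[0,-1,0],[np.cos(e),0,-np.sin(e)]])
    return Ro.from_euler("z",yaw,degrees=True).as_matrix()@R@Ro.from_euler("z",roll,degrees=True).as_matrix()
E
python3 - <<'E'
from h import *
st=state();screw(st["ee_pos"],st["eef_rot"],[520,118,330],tilted(3),24)
E
```

```text
row [-0.15, -1.16, -0.12, 0.16, 0.2, -0.52] x 24
path [[182.0, -542.0, 222.0], [302.0, -471.0, 240.0], [402.0, -374.0, 263.0], [476.0, -257.0, 287.0], [522.0, -125.0, 307.0], [536.0, 14.0, 322.0]]
end [525.9 119.  327.6] [[0.826, 0.042, 0.562], [0.034, -0.999, 0.024], [0.562, -0.0, -0.827]]
```

Request:
{"fn": "arm_command", "kwargs": {"targets": [0,-0.12,-0.93,-0.1,0.13,0.16,-0.42,0,-0.12,-0.93,-0.1,0.13,0.16,-0.42,0,-0.12,-0.93,-0.1,0.13,0.16,-0.42,0,-0.12,-0.93,-0.1,0.13,0.16,-0.42,0,-0.12,-0.93,-0.1,0.13,0.16,-0.42,0,-0.12,-0.93,-0.1,0.13,0.16,-0.42,0,-0.12,-0.93,-0.1,0.13,0.16,-0.42,0,-0.12,-0.93,-0.1,0.13,0.16,-0.42,0,-0.12,-0.93,-0.1,0.13,0.16,-0.42,0,-0.12,-0.93,-0.1,0.13,0.16,-0.42]}}

```text
time: 1.18
ee_pos: [379.1, -397.5, 259.2]
eef_rot: [[0.63, -0.751, 0.196], [-0.753, -0.653, -0.084], [0.191, -0.095, -0.977]]
force: [0.2, -1.0, 0.4]
opening: 85.4
```

Request:
{"fn": "arm_command", "kwargs": {"targets": [0,-0.12,-0.93,-0.1,0.13,0.16,-0.42,0,-0.12,-0.93,-0.1,0.13,0.16,-0.42,0,-0.12,-0.93,-0.1,0.13,0.16,-0.42,0,-0.12,-0.93,-0.1,0.13,0.16,-0.42,0,-0.12,-0.93,-0.1,0.13,0.16,-0.42,0,-0.12,-0.93,-0.1,0.13,0.16,-0.42,0,-0.12,-0.93,-0.1,0.13,0.16,-0.42,0,-0.12,-0.93,-0.1,0.13,0.16,-0.42,0,-0.12,-0.93,-0.1,0.13,0.16,-0.42,0,-0.12,-0.93,-0.1,0.13,0.16,-0.42]}}

```text
time: 2.02
ee_pos: [509.6, -154.0, 306.3]
eef_rot: [[0.833, -0.381, 0.4], [-0.386, -0.92, -0.072], [0.396, -0.095, -0.914]]
force: [-0.0, -0.3, 0.1]
opening: 85.1
```

Request:
{"fn": "arm_command", "kwargs": {"targets": [0,-0.12,-0.93,-0.1,0.13,0.16,-0.42,0,-0.12,-0.93,-0.1,0.13,0.16,-0.42,0,-0.12,-0.93,-0.1,0.13,0.16,-0.42,0,-0.12,-0.93,-0.1,0.13,0.16,-0.42,0,-0.12,-0.93,-0.1,0.13,0.16,-0.42,0,-0.12,-0.93,-0.1,0.13,0.16,-0.42,0,-0.12,-0.93,-0.1,0.13,0.16,-0.42,0,-0.12,-0.93,-0.1,0.13,0.16,-0.42,0,0,0,0,0,0,0]}}

```text
time: 2.77
ee_pos: [523.8, 72.0, 329.4]
eef_rot: [[0.844, -0.027, 0.536], [-0.037, -0.999, 0.009], [0.535, -0.028, -0.844]]
force: [-0.2, -0.1, -0.5]
opening: 85.7
```

Run:
```python
from h import *
w=camera("wrist");s=state();print(s["ee_pos"],np.round(s["eef_rot"],3).tolist(),s["joint_positions"],s["time"])
cv2.imwrite("pics/w1.png",w["img"][:,:,::-1]);np.save("pics/w1.npy",w,allow_pickle=True)
```

```text
[524.40906528  70.20798111 329.43000131] [[0.844, -0.029, 0.536], [-0.038, -0.999, 0.007], [0.535, -0.026, -0.844]] [ -0.3011048   -8.09458469 105.1930363    0.70056075  50.50872207
   1.49339816] 2.8167
```

View pics/w1.png

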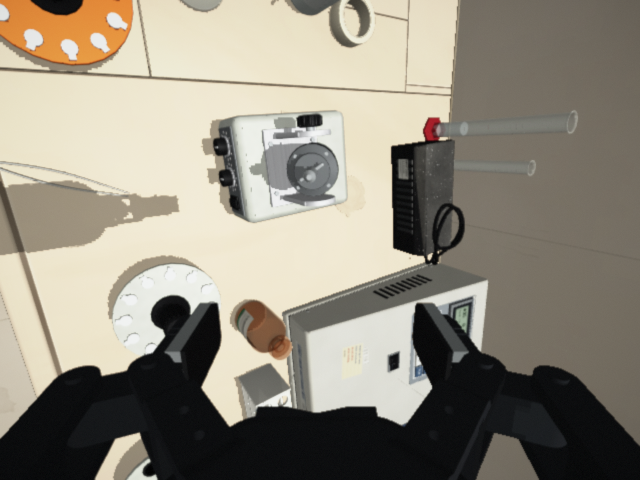

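The wrist view shows the rotator's motor head at about (312,170), with the pin running diagonally. The tube disc is at (167,308) and the amber bottle at (262,328). I'll zoom in on the motor.

Run:
```python
from h import *
w=np.load("pics/w1.npy",allow_pickle=True).item()
cv2.imwrite("pics/w1z.png",cv2.resize(w["img"][120:215,250:350,::-1],None,fx=6,fy=6,interpolation=cv2.INTER_CUBIC))
cv2.imwrite("pics/w1d.png",cv2.resize(w["img"][250:370,100:230,::-1],None,fx=5,fy=5,interpolation=cv2.INTER_CUBIC))
```

```text
(no output)
```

View pics/w1z.png

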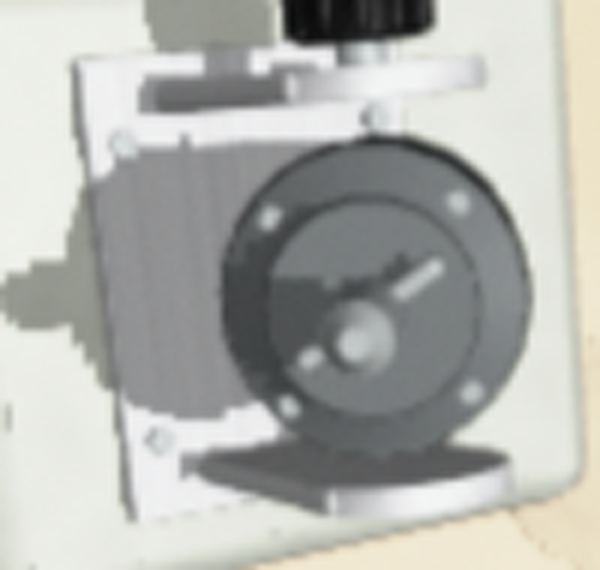

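View pics/w1d.png

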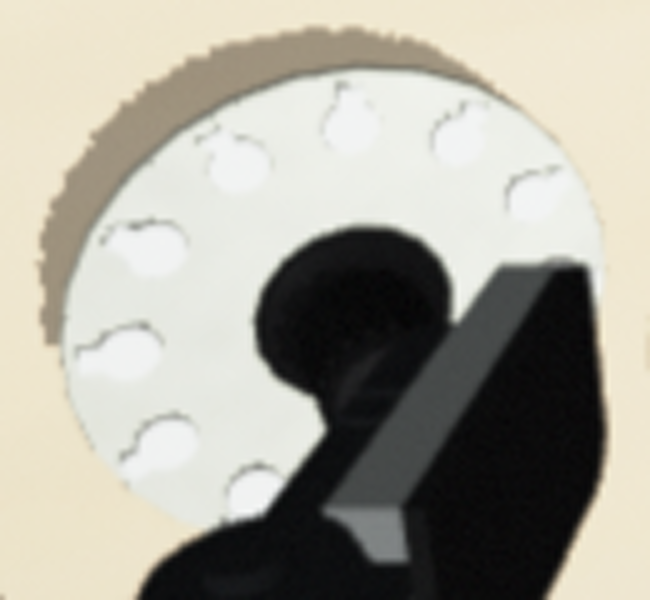

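```bash
cat >> h.py <<'E'
def onplane(c,u,v,p,n):
    o,d=ray(c,u,v);return o+d*(np.dot(np.array(p)-o,n)/np.dot(d,n))
E
python3 - <<'E'
from h import *
w=np.load("pics/w1.npy",allow_pickle=True).item()
px=lambda a,b:((a+.5)/6-.5+250,(b+.5)/6-.5+120)
sh=onz(w,*px(376,306),159);tip=onz(w,*px(357,342),194.2);print("sh",sh,"tip",tip,tip-sh)
# yaw of housing top edges in full image: right-top edges
img=w["img"]
for a,b in[((232,118),(342,110)),((244,221),(346,207)),((342,112),(347,206))]:
    A=onz(w,*a,76);B=onz(w,*b,76);print(A.round(1),B.round(1),np.degrees(np.arctan2(*(B-A)[[1,0]])))
for y in(0,2,4):
    n=np.array([-np.cos(np.radians(55))*np.cos(np.radians(y)),-np.cos(np.radians(55))*np.sin(np.radians(y)),np.sin(np.radians(55))])
    p=sh+5*n
    e1=onplane(w,*px(300,360),p,n);e2=onplane(w,*px(440,265),p,n);R=tilted(y)
    d=R.T@(e2-e1);print(y,"pin len",np.linalg.norm(d),"mid",R.T@((e1+e2)/2-p),"angle in tool xy",np.degrees(np.arctan2(d[1],d[0])))
print(proj(w,sh+43*n))
E
```

```text
sh [627.91465676 118.1664944  159.        ] tip [602.6882218  116.29774329 194.2       ] [-25.22643496  -1.86875112  35.2       ]
[575.7 176.1  76. ] [729.5 186.7  76. ] 3.9649156696458627
[577.3  57.   76. ] [734.4  53.6  76. ] -1.233668775738425
[729.4 184.2  76. ] [736.3  54.8  76. ] -86.96906042444733
0 pin len 29.240088700916413 mid [-8.78544766e-01  7.28838131e-01  7.25377522e-15] angle in tool xy -31.579841566547636
2 pin len 29.272657890613534 mid [-9.03934230e-01  6.07685253e-01  4.04809836e-16] angle in tool xy -29.96832532199719
4 pin len 29.30650245153798 mid [-9.25566316e-01  4.85548761e-01  4.15245166e-14] angle in tool xy -28.36525866894644
[309.66302406 176.36610927]
```

Run:
```python
from h import *
st=state();R1=np.array([[1,0,0],[0,-1,0],[0,0,-1]],float)
screw(st["ee_pos"],st["eef_rot"],[478,-52,180],R1,12)
```

```text
row [-0.24, 0.35, 0.36, -0.01, -0.45, -0.03] x 12
path [[524.0, 60.0, 316.0], [516.0, 19.0, 264.0], [498.0, -22.0, 214.0]]
end [479.8 -53.2 180. ] [[1.0, 0.003, -0.0], [0.003, -1.0, 0.004], [-0.0, -0.004, -1.0]]
```

Request:
{"fn": "arm_command", "kwargs": {"targets": [0,-0.24,0.35,0.36,-0.01,-0.45,-0.03,0,-0.24,0.35,0.36,-0.01,-0.45,-0.03,0,-0.24,0.35,0.36,-0.01,-0.45,-0.03,0,-0.24,0.35,0.36,-0.01,-0.45,-0.03,0,-0.24,0.35,0.36,-0.01,-0.45,-0.03,0,-0.24,0.35,0.36,-0.01,-0.45,-0.03,0,-0.24,0.35,0.36,-0.01,-0.45,-0.03,0,-0.24,0.35,0.36,-0.01,-0.45,-0.03,0,-0.24,0.35,0.36,-0.01,-0.45,-0.03,0,-0.24,0.35,0.36,-0.01,-0.45,-0.03,0,-0.24,0.35,0.36,-0.01,-0.45,-0.03,0,-0.24,0.35,0.36,-0.01,-0.45,-0.03]}}

```text
time: 3.82
ee_pos: [480.4, -57.1, 179.6]
eef_rot: [[1.0, -0.003, -0.002], [-0.003, -1.0, 0.003], [-0.002, -0.003, -1.0]]
force: [0.7, 0.0, -0.1]
opening: 85.5
```

Request:
{"fn": "arm_command", "kwargs": {"targets": [0,0,0,0,0,0,0,0,0,0,0,0,0,0]}}

```text
time: 3.98
ee_pos: [480.6, -56.2, 179.4]
eef_rot: [[1.0, -0.003, -0.001], [-0.003, -1.0, 0.004], [-0.001, -0.004, -1.0]]
force: [0.2, 0.5, -0.2]
opening: 85.1
```

Run:
```python
from h import *
w=camera("wrist");s=state();print(s["ee_pos"],np.round(s["eef_rot"],3).tolist(),s["time"])
cv2.imwrite("pics/w2.png",w["img"][:,:,::-1]);np.save("pics/w2.npy",w,allow_pickle=True)
print(proj(w,[478.7,-53.4,42]),proj(w,[477,-51.5,92]))
```

```text
[480.71216359 -55.74910639 180.10939712] [[1.0, -0.003, 0.001], [-0.003, -1.0, 0.004], [0.001, -0.004, -1.0]] 4.0333
[314.76404852 223.88487018] [312.10205832 237.27881375]
```

View pics/w2.png

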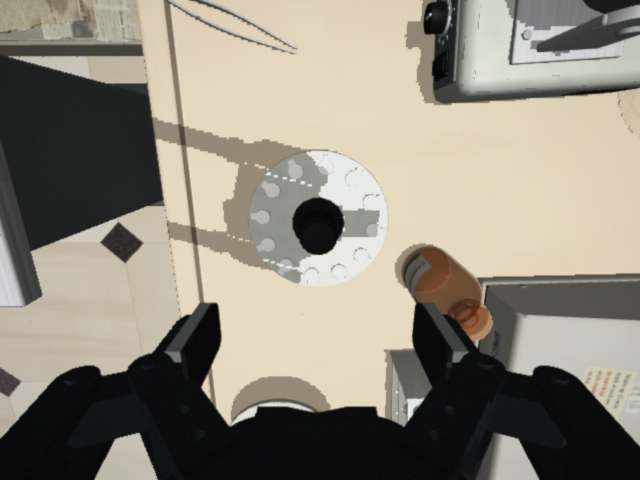

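The plate spans x 248–388 and y 150–287, so its centre is near (318,218). The grip is dark at (318,225). The bottle is clear at (440,285).

Run:
```python
from h import *
w=np.load("pics/w2.npy",allow_pickle=True).item()
print(onz(w,318,218.5,42))
g=cv2.cvtColor(w["img"],cv2.COLOR_RGB2GRAY);m=((g<45)*255).astype(np.uint8)[180:270,270:370]
n,l,s,c=cv2.connectedComponentsWithStats(m);print(s,c+[270,180])
cv2.imwrite("pics/w2z.png",cv2.resize(w["img"][140:300,240:400,::-1],None,fx=3.7,fy=3.7,interpolation=cv2.INTER_CUBIC))
```

```text
[481.64355011 -48.39674022  42.        ]
[[   0    0  100   90 6860]
 [  23   18   51   56 2140]] [[320.11020408 224.38527697]
 [317.54392523 224.86775701]]
```

View pics/w2z.png

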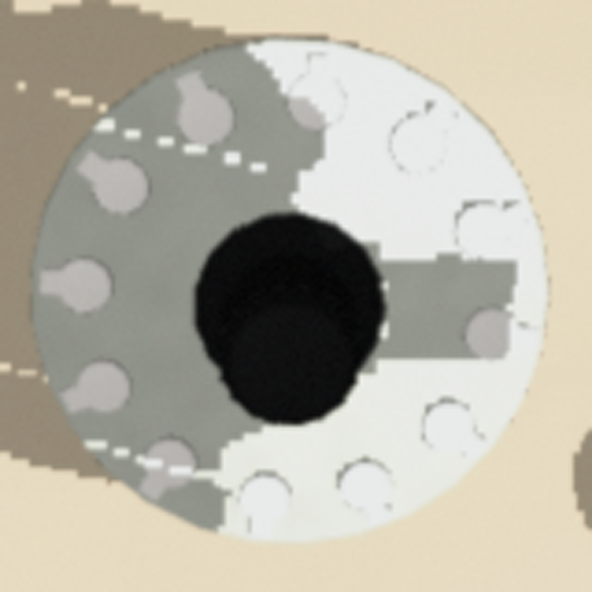

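Request:
{"fn": "arm_command", "kwargs": {"targets": [0,0.02,-0.1,0.6,0,0,0,0,0.02,-0.1,0.6,0,0,0,0,0,0,0.6,0,0,0,0,0,0,0.6,0,0,0,0,0,0,0.6,0,0,0,0,0,0,0.6,0,0,0,0,0,0,0,0,0,0,0,0,0,0,0,0,0]}}

```text
time: 4.7
ee_pos: [481.4, -48.5, 72.5]
eef_rot: [[1.0, -0.001, 0.0], [-0.001, -1.0, 0.004], [0.0, -0.004, -1.0]]
force: [0.6, -0.1, 0.1]
opening: 85.6
```

Run:
```python
from h import *
w=camera("wrist");s=state();print(s["ee_pos"],np.round(s["eef_rot"],3).tolist(),s["force"],s["time"])
cv2.imwrite("pics/w3.png",w["img"][:,:,::-1])
```

```text
[482.27877574 -48.7640773   73.23085994] [[1.0, -0.001, 0.002], [-0.001, -1.0, 0.003], [0.002, -0.003, -1.0]] [ 1.1807711  -0.08047734  0.89898324] 4.75
```

View pics/w3.png

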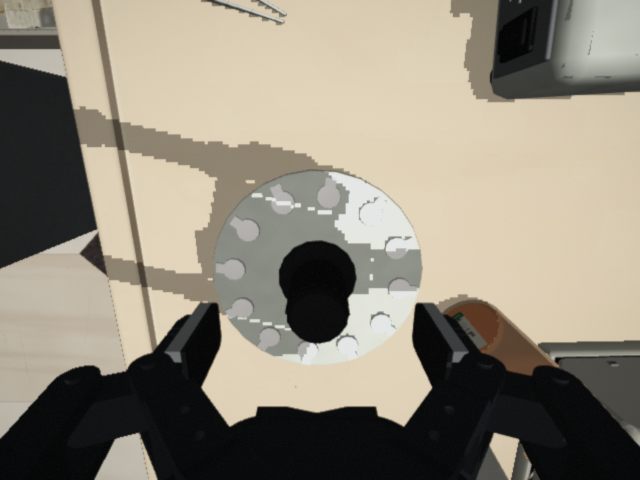

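Run:
```python
from h import *
w=camera("wrist");s=state();p=s["ee_pos"];print(p)
print(proj(w,[p[0],p[1],92]),onz(w,317.5,313,92))
cv2.imwrite("pics/w3z.png",cv2.resize(w["img"][220:370,230:410,::-1],None,fx=4,fy=4,interpolation=cv2.INTER_CUBIC))
```

```text
[482.73413518 -48.92379454  73.5902382 ]
[317.76564113 311.851052  ] [482.61247005 -49.51791993  92.        ]
```

View pics/w3z.png

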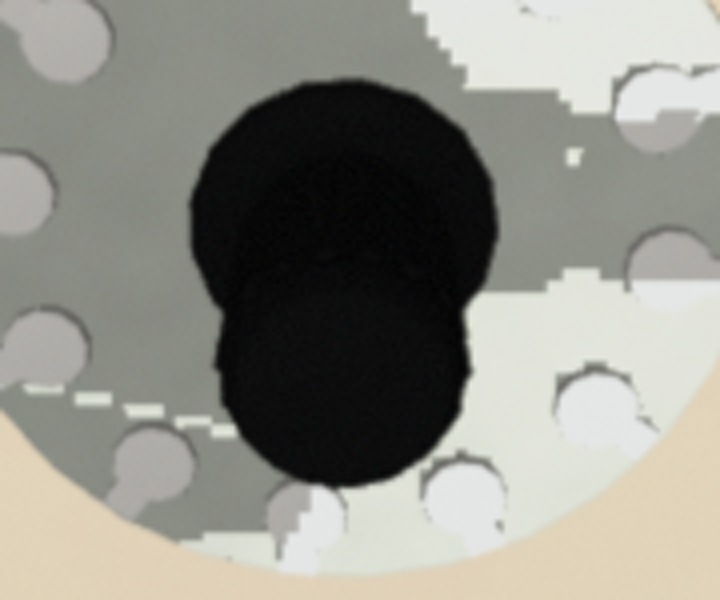

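The grip sits centred between the fingers: its top is at about (316,311) and the TCP projects to (318,312). I'll close on it.

Request:
{"fn": "arm_command", "kwargs": {"targets": [1,0,0,0,0,0,0,1,0,0,0,0,0,0,1,0,0,0,0,0,0,1,0,0,0,0,0,0,1,0,0,0,0,0,0,1,0,0,0,0,0,0,1,0,0,0,0,0,0,1,0,0,0,0,0,0], "grip_force": 80}}

```text
time: 5.47
ee_pos: [482.0, -49.0, 73.0]
eef_rot: [[1.0, -0.001, 0.001], [-0.001, -1.0, 0.003], [0.001, -0.003, -1.0]]
force: [-1.2, 0.8, 6.0]
opening: 25.4
```

Request:
{"fn": "arm_command", "kwargs": {"targets": [1,0,0,0,0,0,0,1,0,0,0,0,0,0]}}

```text
time: 5.63
ee_pos: [482.0, -49.0, 73.0]
eef_rot: [[1.0, -0.001, 0.001], [-0.001, -1.0, 0.003], [0.001, -0.003, -1.0]]
force: [-0.5, 0.3, 6.3]
opening: 25.3
```

Run:
```python
from h import *
s=state();print({k:np.round(s[k],2).tolist() for k in("time","ee_pos","force","opening","joint_positions")},np.round(s["eef_rot"],3).tolist())
w=camera("wrist");cv2.imwrite("pics/w4.png",w["img"][:,:,::-1])
np.save("pics/w4.npy",w,allow_pickle=True)
a=tilted(3.2)[:,2];S=np.array([628,118,159])
for n,d in(("pre",114),("touch",43),("home",0)): print(n,S-a*(73+d),)
p=s["ee_pos"];R=np.array(s["eef_rot"])
M=screw(p,R,[470,-48,240],R,6); screw([470,-48,240],R,S-a*(73+75),tilted(3.2),12)
```

```text
{'time': 5.63, 'ee_pos': [482.03, -48.98, 72.97], 'force': [-0.53, 0.3, 6.26], 'opening': 25.27, 'joint_positions': [-14.2, 15.69, 109.58, 0.25, 54.71, -14.3]} [[1.0, -0.001, 0.001], [-0.001, -1.0, 0.003], [0.001, -0.003, -1.0]]
pre [520.90844816 112.01265272 312.18143228]
touch [561.56887693 114.28592361 254.02163714]
home [586.19420703 115.66269331 218.79809923]
row [-0.07, -0.01, -0.93, -0.0, 0.0, 0.0] x 6
path [[480.0, -49.0, 101.0], [471.0, -48.0, 212.0]]
end [469.2 -47.7 240.4] [[1.0, -0.001, 0.001], [-0.001, -1.0, 0.003], [0.001, -0.003, -1.0]]
row [0.24, -0.44, -0.05, 0.01, 0.48, -0.04] x 12
path [[477.0, -35.0, 242.0], [504.0, 18.0, 251.0], [528.0, 72.0, 267.0]]
end [543.4 111.8 281.1] [[0.822, 0.05, 0.568], [0.041, -0.999, 0.029], [0.568, -0.0, -0.823]]
```

View pics/w4.png

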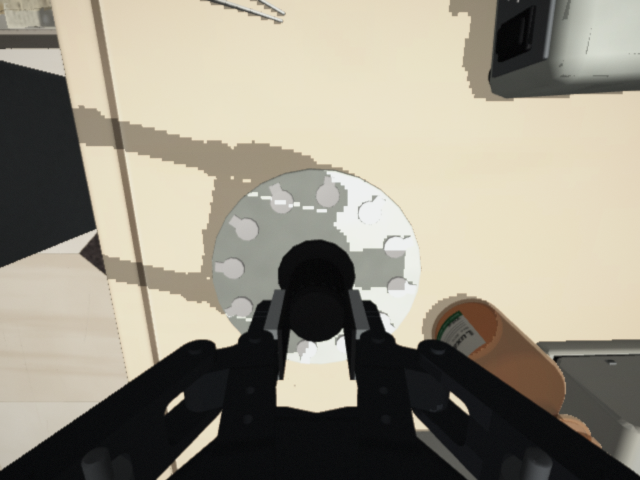

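Opening is 25 mm with the grip held. The disc stays centred at about (317,270), with the bottle untouched at (500,350). Next I lift, then swing and tilt.

Request:
{"fn": "arm_command", "kwargs": {"targets": [1,-0.03,0,-0.4,0,0,0,1,-0.07,0,-0.9,0,0,0,1,-0.07,0,-0.93,0,0,0,1,-0.07,0,-0.93,0,0,0,1,-0.07,0,-0.93,0,0,0,1,-0.07,0,-0.93,0,0,0,1,-0.04,0,-0.56,0,0,0,1,0,0,0,0,0,0]}}

```text
time: 6.35
ee_pos: [470.8, -50.0, 242.9]
eef_rot: [[1.0, -0.001, 0.007], [-0.001, -1.0, 0.002], [0.007, -0.002, -1.0]]
force: [1.6, -1.0, -2.7]
opening: 24.9
```

Request:
{"fn": "arm_command", "kwargs": {"targets": [1,0.24,-0.44,-0.05,0.01,0.48,-0.04,1,0.24,-0.44,-0.05,0.01,0.48,-0.04,1,0.24,-0.44,-0.05,0.01,0.48,-0.04,1,0.24,-0.44,-0.05,0.01,0.48,-0.04,1,0.24,-0.44,-0.05,0.01,0.48,-0.04,1,0.24,-0.44,-0.05,0.01,0.48,-0.04,1,0.24,-0.44,-0.05,0.01,0.48,-0.04,1,0.24,-0.44,-0.05,0.01,0.48,-0.04]}}

```text
time: 7.02
ee_pos: [520.1, 57.4, 259.0]
eef_rot: [[0.921, 0.033, 0.388], [0.029, -0.999, 0.018], [0.389, -0.006, -0.921]]
force: [0.3, 0.0, -3.1]
opening: 25.4
```

Run:
```python
from h import *
s=state();print({k:np.round(s[k],2).tolist() for k in("time","ee_pos","force","opening","joint_positions")},np.round(s["eef_rot"],3).tolist())
for n in("wrist","scene"):
    w=camera(n);np.save(f"pics/{n}5.npy",w,allow_pickle=True)
    i=w["img"][:,:,::-1]
    if n=="scene": i=cv2.resize(i[150:290,200:400],None,fx=4,fy=4,interpolation=cv2.INTER_CUBIC)
    cv2.imwrite(f"pics/{n}5.png",i)
a=tilted(3.2)[:,2];S=np.array([628,118,159])
screw(s["ee_pos"],s["eef_rot"],S-a*(73+75),tilted(3.2),6)
```

```text
{'time': 7.02, 'ee_pos': [520.11, 57.41, 259.05], 'force': [0.34, 0.02, -3.13], 'opening': 25.39, 'joint_positions': [-2.91, -2.19, 105.99, 2.71, 53.45, -5.94]} [[0.921, 0.033, 0.388], [0.029, -0.999, 0.018], [0.389, -0.006, -0.921]]
row [0.18, -0.3, -0.04, 0.01, 0.34, -0.04] x 6
path [[524.0, 67.0, 262.0], [540.0, 103.0, 277.0]]
end [542.9 112.4 280.8] [[0.817, 0.058, 0.574], [0.048, -0.998, 0.033], [0.575, 0.001, -0.818]]
```

View pics/wrist5.png

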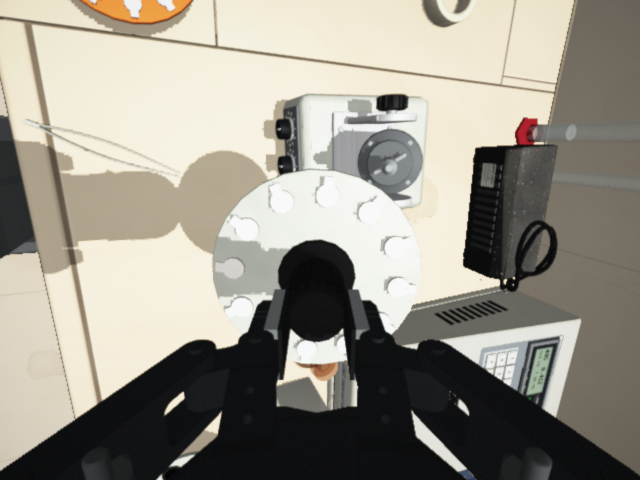

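View pics/scene5.png

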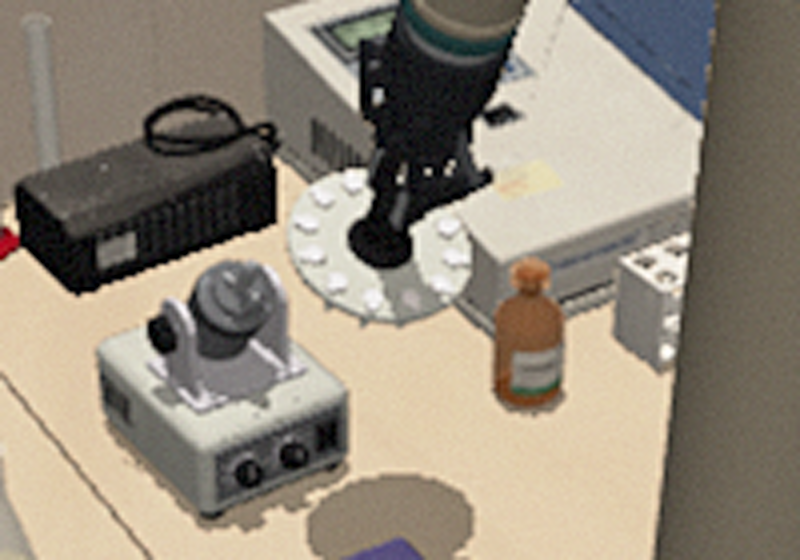

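The disc is held square; its plate is centred at (317,267) in the wrist view. The motor shows at (392,160), so I'll re-measure the shoulder and tip from this second view.

Run:
```python
from h import *
w=np.load("pics/wrist5.npy",allow_pickle=True).item()
cv2.imwrite("pics/w5z.png",cv2.resize(w["img"][115:205,340:440,::-1],None,fx=7,fy=7,interpolation=cv2.INTER_CUBIC))
```

```text
(no output)
```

View pics/w5z.png

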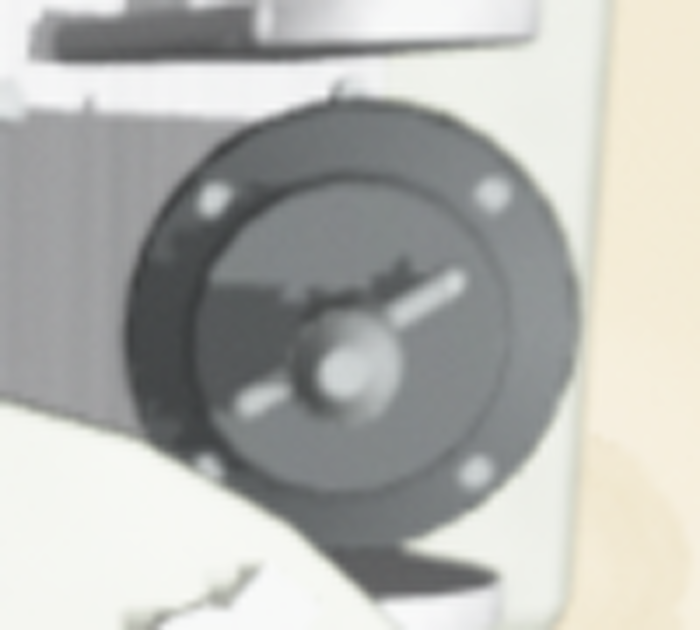

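Run:
```python
from h import *
w=np.load("pics/wrist5.npy",allow_pickle=True).item()
w1=np.load("pics/w1.npy",allow_pickle=True).item()
px=lambda a,b:((a+.5)/7-.5+340,(b+.5)/7-.5+115)
px1=lambda a,b:((a+.5)/6-.5+250,(b+.5)/6-.5+120)
sh=onz(w,*px(352,335),159);tip=onz(w,*px(345,370),194.2);print("sh",sh,"tip",tip,tip-sh)
print(tri(ray(w,*px(352,335)),ray(w1,*px1(376,306))),tri(ray(w,*px(345,370)),ray(w1,*px1(357,342))))
for y in(3,):
    n=-tilted(y)[:,2];p=sh+5*n
    e1=onplane(w,*px(243,405),p,n);e2=onplane(w,*px(462,277),p,n);R=tilted(y)
    d=R.T@(e2-e1);print(y,"pin len",np.linalg.norm(d),"mid",R.T@((e1+e2)/2-p),"angle",np.degrees(np.arctan2(d[1],d[0])))
# disc tube yaw in tool frame from w5: caps centers at z such that plane normal = tool z, cap top z=46 -> 27 ahead of TCP
s=state();P=np.array(s["ee_pos"]);R=np.array(s["eef_rot"])
for u,v in[(327,190),(369,208),(399,244),(402,286),(282,198),(246,227),(234,268),(241,306)]:
    X=R.T@(onplane(w,u,v,P+R[:,2]*27,R[:,2])-P);print(X.round(1),np.degrees(np.arctan2(X[1],X[0])).round(1))
```

```text
sh [627.8899005  118.51234489 159.        ] tip [602.70266627 116.70545542 194.2       ] [-25.18723423  -1.80688947  35.2       ]
(array([626.68742329, 118.47424774, 160.85349344]), [np.float64(0.15148925736341112), np.float64(0.15148925736344182)]) (array([601.27476099, 116.70127514, 196.39481454]), [np.float64(0.1720708573839091), np.float64(0.17207085738377131)])
3 pin len 29.05620049542291 mid [-1.18389484e-01  4.74750181e-01  1.96653327e-14] angle -30.79697287785571
[  6.7 -48.3  27. ] -82.1
[ 30.1 -38.3  27. ] -51.8
[ 48.4 -17.2  27. ] -19.6
[52.1  9.2 27. ] 10.0
[-18.1 -43.9  27. ] -112.4
[-39.  -27.4  27. ] -144.9
[-47.7  -2.5  27. ] -177.0
[-45.3  22.4  27. ] 153.6
```

Request:
{"fn": "arm_command", "kwargs": {"targets": [1,0.18,-0.3,-0.04,0.01,0.34,-0.04,1,0.18,-0.3,-0.04,0.01,0.34,-0.04,1,0.18,-0.3,-0.04,0.01,0.34,-0.04,1,0.18,-0.3,-0.04,0.01,0.34,-0.04,1,0.18,-0.3,-0.04,0.01,0.34,-0.04,1,0.18,-0.3,-0.04,0.01,0.34,-0.04,1,0,0,0,0,0,0,1,0,0,0,0,0,0]}}

```text
time: 7.78
ee_pos: [543.1, 111.4, 281.3]
eef_rot: [[0.818, 0.059, 0.573], [0.05, -0.998, 0.032], [0.573, 0.003, -0.819]]
force: [-0.5, -0.5, -2.2]
opening: 25.1
```

```bash
cat > chk.py <<'E'
from h import *
import sys
S=np.array([627.9,118.4,159.]);RR=tilted(3.5)
s=state();p=np.array(s["ee_pos"]);R=np.array(s["eef_rot"])
l=RR.T@(p-S);print("t",round(s["time"],2),"TCP in shaft-tool frame x,y,z(-73=home):",l.round(1),"mouth h",round(-l[2]-73,1))
print("rot err needed (tool frame, deg)",np.degrees(Ro.from_matrix(R.T@RR).as_rotvec()).round(2))
print("shift needed in tool xy (to axis)",(R.T@(RR@np.array([-l[0],-l[1],0]))).round(2))
print("force tool",(R.T@np.array(s["force"])).round(1),"torque",(R.T@np.array(s["wrist_torque"])).round(2),"j",np.round(s["joint_positions"],1),"open",round(s["opening"],1))
E
python3 - <<'E'
import chk
from h import *
w=camera("wrist");t=camera("top");sc=camera("scene")
cv2.imwrite("pics/w6.png",w["img"][:,:,::-1]);np.save("pics/w6.npy",w,allow_pickle=True)
cv2.imwrite("pics/s6.png",cv2.resize(sc["img"][180:290,200:340,::-1],None,fx=5,fy=5,interpolation=cv2.INTER_CUBIC))
E
```

```text
t 7.78 TCP in shaft-tool frame x,y,z(-73=home): [   0.5    1.8 -149. ] mouth h 76.0
rot err needed (tool frame, deg) [ 0.18  0.01 -0.01]
shift needed in tool xy (to axis) [-0.47 -1.82 -0.01]
force tool [-1.6  0.5  1.5] torque [-0.01 -0.64  0.03] j [  5.2  -4.9 110.8  -1.8  39.1   2.8] open 25.1
```

View pics/w6.png

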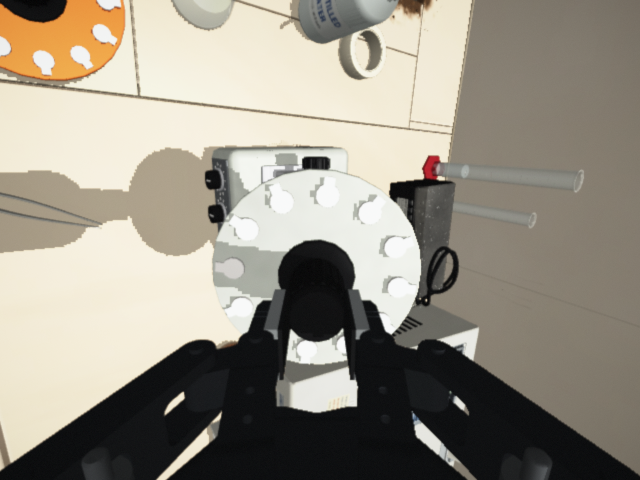

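View pics/s6.png

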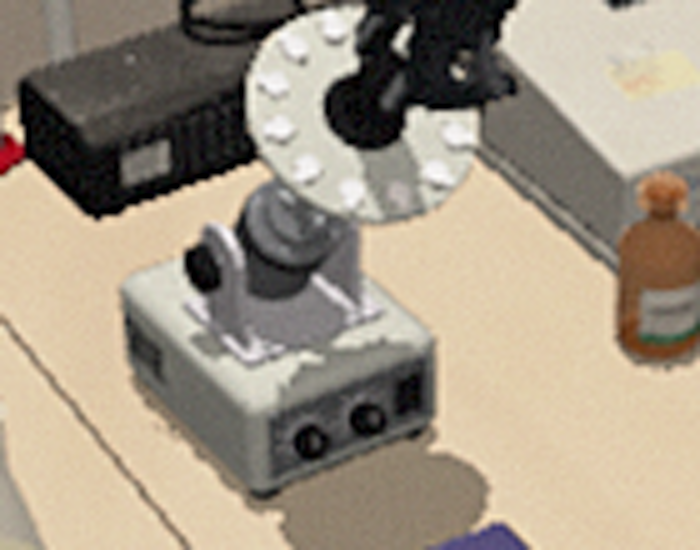

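Run:
```python
from h import *
w=np.load("pics/w6.npy",allow_pickle=True).item()
s=state();P=np.array(s["ee_pos"]);R=np.array(s["eef_rot"])
print("proj plate ctr",proj(w,P+R[:,2]*31))
# rim points of plate expected
for th in (180,0,-90,-135,-45): print(th,proj(w,P+R@np.array([64*np.cos(np.radians(th)),64*np.sin(np.radians(th)),31])).round(1))
g=w["img"].min(2)
r=g[268];print("row268",[int(i) for i in np.where(np.abs(np.diff(r.astype(int)))>30)[0]])
c=g[:,327];print("col317",[int(i) for i in np.where(np.abs(np.diff(g[:,317].astype(int)))>20)[0]])
```

```text
proj plate ctr [320.43852253 271.83076091]
180 [214.6 271.5]
0 [426.5 272.2]
-90 [321.1 163.1]
-135 [240.6 197. ]
-45 [401.3 197.5]
row268 [211, 243, 277, 278, 352, 353, 354, 420, 427, 433, 452, 457, 458]
col317 [3, 42, 43, 116, 117, 118, 119, 145, 146, 147, 148, 149, 155, 156, 168, 169, 170, 183, 184, 189, 190, 200, 201, 203, 238, 239, 240, 340, 341, 342, 363, 364, 374, 375, 376, 411, 412, 413]
```

Run:
```python
from h import *
L=[("w1",[524.409,70.208,329.43],[[0.844,-0.029,0.536],[-0.038,-0.999,0.007],[0.535,-0.026,-0.844]]),
("w2",[480.71,-55.75,180.11],[[1.0,-0.003,0.001],[-0.003,-1.0,0.004],[0.001,-0.004,-1.0]]),
("w4",[482.03,-48.98,72.97],[[1.0,-0.001,0.001],[-0.001,-1.0,0.003],[0.001,-0.003,-1.0]]),
("wrist5",[520.11,57.41,259.05],[[0.921,0.033,0.388],[0.029,-0.999,0.018],[0.389,-0.006,-0.921]]),
("w6",[543.1,111.4,281.3],[[0.818,0.059,0.573],[0.05,-0.998,0.032],[0.573,0.003,-0.819]])]
for n,P,R in L:
    w=np.load(f"pics/{n}.npy",allow_pickle=True).item();R=np.array(R);Rc=np.array(w["R"]);o=-Rc.T@np.array(w["t"])
    print(n,(R.T@(o-P)).round(1),Ro.from_matrix(Rc@R).as_rotvec(True).round(2))
    print("   tool axis@27/31 ->",proj(w,np.array(P)+R[:,2]*31).round(1))
s=state();print(s["ee_pos"])
```

```text
w1 [  -1.   -77.6 -155.7] [17.3   0.08  0.09]
   tool axis@27/31 -> [318.2 273.4]
w2 [ 1.000e-01 -7.570e+01 -1.545e+02] [17.43  0.17  0.07]
   tool axis@27/31 -> [317.  270.4]
w4 [-1.000e-01 -7.610e+01 -1.552e+02] [17.43  0.06  0.08]
   tool axis@27/31 -> [316.7 270.7]
wrist5 [  -0.2  -76.1 -155.2] [17.42  0.07  0.06]
   tool axis@27/31 -> [317.  270.7]
w6 [  -0.5  -76.1 -155.3] [17.41  0.08  0.03]
   tool axis@27/31 -> [317.3 270.8]
[544.36113765 110.98628784 282.68996566]
```

Run:
```python
from h import *
w=np.load("pics/w6.npy",allow_pickle=True).item()
Rc=np.array(w["R"]);o=-Rc.T@np.array(w["t"])
# tool pose from camera pose with w4 relation
R=Rc.T@Ro.from_rotvec([17.42,.07,.06],degrees=True).as_matrix();P=o-R@np.array([-.1,-76.1,-155.2])
S=np.array([627.9,118.4,159.]);RR=tilted(3.5);print("TCP",P,"in shaft",RR.T@(P-S))
# plate rim: edge points on radial scan lines from (316,268)
g=cv2.GaussianBlur(w["img"],(3,3),0).astype(int);pts=[]
for th in (-175,-165,-150,-20,-10,-1,5,-100,-110,-120,-130,-140,-80,-70,-60,-50,-40,-30,170):
    best=None
    for r in np.arange(88,116,.5):
        a=lambda q:g[int(round(268+q*np.sin(np.radians(th)))),int(round(316+q*np.cos(np.radians(th))))]
        d=np.abs(a(r+1.5)-a(r-1.5)).sum()
        if best is None or d>best[0]: best=(d,r)
    r=best[1];X=R.T@(onplane(w,316+r*np.cos(np.radians(th)),268+r*np.sin(np.radians(th)),P+R[:,2]*32,R[:,2])-P);pts.append(X[:2]);print(th,r,X[:2].round(1))
from scipy.optimize import least_squares
q=np.array(pts);f_=least_squares(lambda c:np.hypot(q[:,0]-c[0],q[:,1]-c[1])-c[2],[0,0,64],loss="soft_l1");print(f_.x)
ss=[]
for i in range(8): camera("top");ss.append(state()["ee_pos"])
print(np.mean(ss,0),np.std(ss,0))
```

```text
TCP [542.7670208  111.47597681 281.203639  ] in shaft [ 1.40090309e-01  1.71386445e+00 -1.49085005e+02]
-175 104.5 [-63.   -7.1]
-165 104.0 [-59.8 -18.3]
-150 106.5 [-53.7 -34.2]
-20 103.5 [ 56.5 -23.7]
-10 105.5 [ 61.4 -13.1]
-1 104.5 [62.7 -2.6]
5 103.5 [62.6  4.5]
-100 101.0 [-10.2 -60.4]
-110 104.5 [-20.3 -59.7]
-120 112.0 [-31.5 -59. ]
-130 102.5 [-37.6 -48.8]
-140 101.0 [-44.6 -41. ]
-80 101.0 [  9.2 -60.4]
-70 98.5 [ 18.2 -56.6]
-60 98.5 [ 27.1 -52.6]
-50 89.5 [ 32.2 -43.2]
-40 102.0 [ 44.  -41.5]
-30 103.5 [ 51.2 -33.5]
170 102.0 [-62.4  10.5]
[-0.70314361  2.34416938 63.04859022]
[544.55920506 111.28859135 283.36108711] [0.0490206  0.18473488 0.19160556]
```

```bash
sed -i 's/^s=state/for _ in range(2): camera("top")\ns=state/' chk.py; python3 chk.py
```

```text
t 8.43 TCP in shaft-tool frame x,y,z(-73=home): [   2.9    1.6 -150. ] mouth h 77.0
rot err needed (tool frame, deg) [ 0.16 -0.3  -0.07]
shift needed in tool xy (to axis) [-2.87 -1.61 -0.02]
force tool [-1.9  0.1  2.5] torque [ 0.04 -0.62 -0.03] j [  5.2  -5.  110.7  -1.8  39.    2.9] open 25.5
```

Request:
{"fn": "arm_command", "kwargs": {"targets": [1,-0.03,-0.04,0.2,0,0,0,1,-0.03,-0.04,0.2,0,0,0,1,-0.02,-0.04,0.2,0,0,0,1,0,0,0.1,0,0,0,1,0,0,0,0,0,0,1,0,0,0,0,0,0,1,0,0,0,0,0,0]}}

```text
time: 9.02
ee_pos: [554.6, 115.9, 265.0]
eef_rot: [[0.815, 0.058, 0.577], [0.049, -0.998, 0.033], [0.578, 0.002, -0.816]]
force: [-0.5, 0.4, -2.9]
opening: 25.0
```

```bash
python3 chk.py
python3 - <<'E'
from h import *
sc=camera("scene");t=camera("top")
cv2.imwrite("pics/s7.png",cv2.resize(sc["img"][180:270,210:310,::-1],None,fx=7,fy=6.5,interpolation=cv2.INTER_CUBIC))
cv2.imwrite("pics/t7.png",cv2.resize(t["img"][170:250,240:340,::-1],None,fx=7,fy=7,interpolation=cv2.INTER_CUBIC))
E
```

```text
t 9.12 TCP in shaft-tool frame x,y,z(-73=home): [   0.9   -2.  -129.2] mouth h 56.2
rot err needed (tool frame, deg) [ 0.16 -0.34 -0.07]
shift needed in tool xy (to axis) [-0.91  1.98  0.  ]
force tool [-1.4 -0.4  2.3] torque [-0.02 -0.66  0.06] j [  5.7  -3.1 111.8  -2.5  36.    3.9] open 25.2
```

View pics/s7.png

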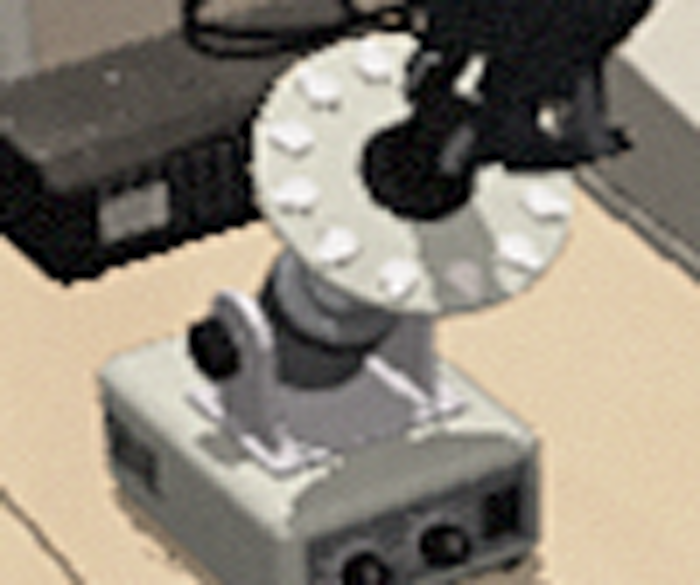

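The disc now stands over the shaft, and the plate still hides the sleeve. I'll advance gently and watch the force.

Request:
{"fn": "arm_command", "kwargs": {"targets": [1,0,0,0.1,0.03,-0.05,0,1,0,0,0.1,0,0,0,1,0,0,0.1,0,0,0,1,0,0,0.1,0,0,0,1,0,0,0.1,0,0,0,1,0,0,0.1,0,0,0,1,0,0,0,0,0,0,1,0,0,0,0,0,0]}}

```text
time: 9.88
ee_pos: [564.7, 116.5, 249.9]
eef_rot: [[0.818, 0.06, 0.572], [0.049, -0.998, 0.035], [0.573, -0.001, -0.82]]
force: [-0.5, 0.1, -1.9]
opening: 25.4
```

```bash
python3 chk.py
```

```text
t 9.98 TCP in shaft-tool frame x,y,z(-73=home): [   0.7   -2.  -111. ] mouth h 38.0
rot err needed (tool frame, deg) [-0.02 -0.01 -0.07]
shift needed in tool xy (to axis) [-0.67  1.97 -0.  ]
force tool [-1.3  0.1  2.3] torque [ 0.02 -0.68  0.02] j [  5.5  -1.4 112.3  -2.   34.1   3.3] open 25.0
```

Request:
{"fn": "arm_command", "kwargs": {"targets": [1,0,0,0.1,0,0,0,1,0,0,0.1,0,0,0,1,0,0,0.1,0,0,0,1,0,0,0,0,0,0]}}

```text
time: 10.32
ee_pos: [569.8, 116.8, 242.1]
eef_rot: [[0.818, 0.06, 0.572], [0.049, -0.998, 0.035], [0.573, -0.001, -0.82]]
force: [-0.3, 0.2, -3.6]
opening: 25.4
```

```bash
python3 chk.py
```

```text
t 10.42 TCP in shaft-tool frame x,y,z(-73=home): [   0.3   -1.9 -101.7] mouth h 28.7
rot err needed (tool frame, deg) [-0.02  0.04 -0.07]
shift needed in tool xy (to axis) [-0.34  1.95 -0.  ]
force tool [-1.7  0.7  2. ] torque [ 0.03 -0.66 -0.03] j [  5.4  -0.5 112.6  -2.   33.    3.4] open 25.5
```

Request:
{"fn": "arm_command", "kwargs": {"targets": [1,0,0,0.1,0,0,0,1,0,0,0.1,0,0,0,1,0,0,0.1,0,0,0,1,0,0,0.1,0,0,0,1,0,0,0,0,0,0]}}

```text
time: 10.83
ee_pos: [576.8, 117.2, 232.3]
eef_rot: [[0.818, 0.06, 0.572], [0.049, -0.998, 0.035], [0.573, -0.001, -0.82]]
force: [0.3, 0.5, -2.2]
opening: 25.3
```

```bash
python3 chk.py;python3 - <<'E'
from h import *
sc=camera("scene")
cv2.imwrite("pics/s8.png",cv2.resize(sc["img"][180:270,210:310,::-1],None,fx=7,fy=6.5,interpolation=cv2.INTER_CUBIC))
E
```

```text
t 10.93 TCP in shaft-tool frame x,y,z(-73=home): [  0.5  -2.  -89.7] mouth h 16.7
rot err needed (tool frame, deg) [-0.02  0.02 -0.07]
shift needed in tool xy (to axis) [-0.51  1.95 -0.  ]
force tool [-0.6 -0.   2.8] torque [ 0.02 -0.65 -0.01] j [  5.4   0.7 113.   -2.1  31.4   3.4] open 25.0
```

View pics/s8.png

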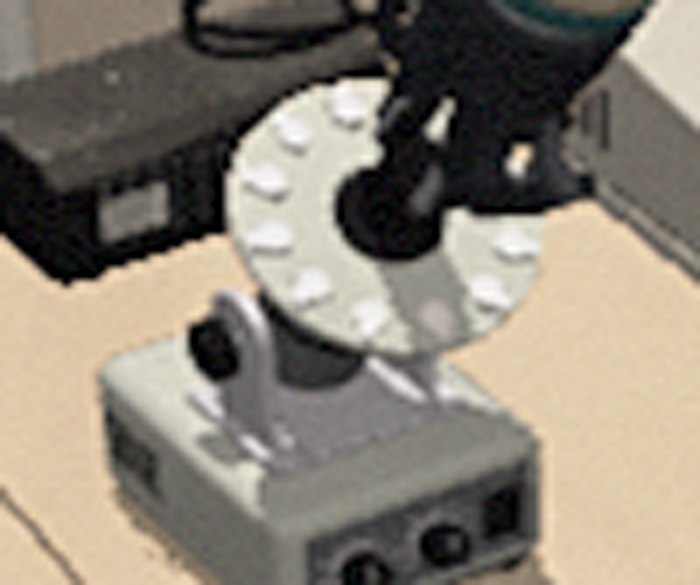

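The plate has followed the shaft down, and the lateral forces are near zero, so it's on. I'll creep to the pin.

Request:
{"fn": "arm_command", "kwargs": {"targets": [1,0,0,0.1,0,0,0,1,0,0,0.1,0,0,0,1,0,0,0.03,0,0,0,1,0,0,0,0,0,0]}}

```text
time: 11.32
ee_pos: [580.8, 117.5, 227.1]
eef_rot: [[0.818, 0.06, 0.572], [0.049, -0.998, 0.035], [0.573, -0.001, -0.819]]
force: [-1.2, 0.3, -2.9]
opening: 25.1
```

```bash
python3 chk.py
```

```text
t 11.42 TCP in shaft-tool frame x,y,z(-73=home): [  0.6  -1.9 -83. ] mouth h 10.0
rot err needed (tool frame, deg) [-0.02  0.01 -0.07]
shift needed in tool xy (to axis) [-0.58  1.94 -0.  ]
force tool [-2.2 -0.6  2. ] torque [ 0.02 -0.7   0.02] j [  5.4   1.3 113.2  -2.1  30.5   3.4] open 25.6
```

Request:
{"fn": "arm_command", "kwargs": {"targets": [1,0,0,0.03,0,0,0,1,0,0,0.03,0,0,0,1,0,0,0.03,0,0,0,1,0,0,0,0,0,0]}}

```text
time: 11.75
ee_pos: [582.3, 117.6, 225.1]
eef_rot: [[0.818, 0.06, 0.572], [0.049, -0.998, 0.035], [0.574, -0.001, -0.819]]
force: [-0.9, -0.8, -3.4]
opening: 25.2
```

```bash
python3 chk.py
```

```text
t 11.85 TCP in shaft-tool frame x,y,z(-73=home): [  0.6  -2.  -80.4] mouth h 7.4
rot err needed (tool frame, deg) [-0.02  0.   -0.07]
shift needed in tool xy (to axis) [-0.57  1.95 -0.  ]
force tool [-1.7 -0.8  2.4] torque [ 0.04 -0.65  0.01] j [  5.4   1.6 113.3  -2.1  30.2   3.4] open 25.5
```

Request:
{"fn": "arm_command", "kwargs": {"targets": [1,0,0,0.03,0,0,0,1,0,0,0.03,0,0,0,1,0,0,0,0,0,0]}}

```text
time: 12.1
ee_pos: [582.9, 117.7, 224.6]
eef_rot: [[0.817, 0.06, 0.573], [0.049, -0.998, 0.035], [0.574, -0.001, -0.819]]
force: [-5.9, -0.1, 3.8]
opening: 25.4
```

```bash
python3 chk.py
```

```text
t 12.2 TCP in shaft-tool frame x,y,z(-73=home): [  0.8  -2.1 -79.6] mouth h 6.6
rot err needed (tool frame, deg) [-0.02 -0.04 -0.06]
shift needed in tool xy (to axis) [-0.84  2.06 -0.  ]
force tool [-3.2 -0.9 -7.5] torque [-0.02 -0.94  0.04] j [  5.4   1.7 113.3  -2.1  30.    3.5] open 25.3
```

Contact is about 10 N at 6.6 mm, so the sleeve is riding on the pin. I'll ease off to about 6 N and start turning.

Request:
{"fn": "arm_command", "kwargs": {"targets": [1,0,0,-0.01,0,0,0,1,0.002,0,0,0,0,0.35,1,0.002,0,0,0,0,0.35,1,0.002,0,0,0,0,0.35,1,0.002,0,0,0,0,0.35,1,0.002,0,0,0,0,0.35,1,0.002,0,0,0,0,0.35]}}

```text
time: 12.78
ee_pos: [583.4, 117.7, 225.1]
eef_rot: [[0.81, -0.121, 0.574], [-0.172, -0.984, 0.036], [0.56, -0.127, -0.818]]
force: [-4.3, 0.0, 2.6]
opening: 25.1
```

```bash
python3 chk.py
```

```text
t 12.88 TCP in shaft-tool frame x,y,z(-73=home): [  1.5  -2.1 -79.6] mouth h 6.6
rot err needed (tool frame, deg) [ -0.04  -0.07 -12.68]
shift needed in tool xy (to axis) [-1.05  2.35 -0.  ]
force tool [-2.7  0.7 -5.8] torque [-0.04 -0.82  0.02] j [  5.4   1.7 113.2  -2.1  30.1  16. ] open 25.5
```

Request:
{"fn": "arm_command", "kwargs": {"targets": [1,0.002,0,0,0,0,0.35,1,0.002,0,0,0,0,0.35,1,0.002,0,0,0,0,0.35,1,0.002,0,0,0,0,0.35,1,0.002,0,0,0,0,0.35,1,0.002,0,0,0,0,0.35]}}

```text
time: 13.38
ee_pos: [584.0, 117.7, 225.2]
eef_rot: [[0.764, -0.294, 0.574], [-0.382, -0.924, 0.036], [0.52, -0.246, -0.818]]
force: [-3.8, 1.4, 1.9]
opening: 25.1
```

```bash
python3 chk.py
```

```text
t 13.48 TCP in shaft-tool frame x,y,z(-73=home): [  2.1  -2.  -79.3] mouth h 6.3
rot err needed (tool frame, deg) [ -0.05  -0.08 -25.24]
shift needed in tool xy (to axis) [-1.01  2.67 -0.  ]
force tool [-2.9  0.7 -3.4] torque [-0.15 -0.69  0.03] j [  5.4   1.7 113.2  -2.1  30.   28.6] open 25.0
```

Request:
{"fn": "arm_command", "kwargs": {"targets": [1,0.002,0,0.01,0,0,0.35,1,0.002,0,0,0,0,0.35,1,0.002,0,0,0,0,0.35,1,0.002,0,0,0,0,0.35,1,0.002,0,0,0,0,0.35,1,0.002,0,0,0,0,0.35]}}

```text
time: 13.98
ee_pos: [584.4, 117.3, 224.1]
eef_rot: [[0.683, -0.454, 0.573], [-0.573, -0.818, 0.035], [0.453, -0.352, -0.819]]
force: [-0.5, 0.9, -2.8]
opening: 25.2
```

```bash
python3 chk.py
```

```text
t 14.08 TCP in shaft-tool frame x,y,z(-73=home): [  1.6  -1.6 -78.3] mouth h 5.3
rot err needed (tool frame, deg) [-2.000e-02  1.000e-02 -3.779e+01]
shift needed in tool xy (to axis) [-0.31  2.29 -0.  ]
force tool [-1.6  0.6  2.8] torque [-0.23 -0.46 -0.  ] j [  5.3   1.8 113.2  -2.1  30.   41.1] open 25.4
```

The axial force vanished at 37.8° and the sleeve sank about 1 mm, so the slots have found the pin. I'll press on gently.

Request:
{"fn": "arm_command", "kwargs": {"targets": [1,0,0,0.03,0,0,0,1,0,0,0.03,0,0,0,1,0,0,0,0,0,0]}}

```text
time: 14.33
ee_pos: [585.3, 117.4, 222.6]
eef_rot: [[0.683, -0.453, 0.572], [-0.573, -0.819, 0.035], [0.453, -0.352, -0.819]]
force: [0.4, -0.6, -2.8]
opening: 25.7
```

```bash
python3 chk.py
```

```text
t 14.43 TCP in shaft-tool frame x,y,z(-73=home): [  1.6  -1.6 -76.7] mouth h 3.7
rot err needed (tool frame, deg) [-2.000e-02  1.000e-02 -3.784e+01]
shift needed in tool xy (to axis) [-0.27  2.27 -0.  ]
force tool [-1.3  0.6  2.7] torque [-0.3  -0.45 -0.  ] j [  5.3   2.  113.2  -2.1  29.8  41.1] open 25.4
```

Free travel below the pin-riding height. Continuing.

Request:
{"fn": "arm_command", "kwargs": {"targets": [1,0,0,0.03,0,0,0,1,0,0,0.03,0,0,0,1,0,0,0.02,0,0,0,1,0,0,0,0,0,0]}}

```text
time: 14.77
ee_pos: [586.6, 117.5, 220.8]
eef_rot: [[0.683, -0.454, 0.572], [-0.573, -0.819, 0.035], [0.453, -0.352, -0.819]]
force: [0.3, -0.0, -3.3]
opening: 25.5
```

```bash
python3 chk.py
```

```text
t 14.87 TCP in shaft-tool frame x,y,z(-73=home): [  1.6  -1.6 -74.3] mouth h 1.3
rot err needed (tool frame, deg) [-2.000e-02  1.000e-02 -3.787e+01]
shift needed in tool xy (to axis) [-0.24  2.27 -0.  ]
force tool [-0.6  0.6  2.8] torque [-0.3  -0.51  0.02] j [  5.3   2.2 113.3  -2.1  29.5  41.2] open 25.5
```

Request:
{"fn": "arm_command", "kwargs": {"targets": [1,0,0,0.03,0,0,0,1,0,0,0.03,0,0,0,1,0,0,0,0,0,0]}}

```text
time: 15.12
ee_pos: [587.3, 117.6, 219.8]
eef_rot: [[0.683, -0.453, 0.573], [-0.573, -0.819, 0.035], [0.453, -0.352, -0.819]]
force: [-3.1, -0.7, 1.8]
opening: 25.4
```

```bash
python3 chk.py
```

```text
t 15.22 TCP in shaft-tool frame x,y,z(-73=home): [  1.7  -1.7 -73.1] mouth h 0.1
rot err needed (tool frame, deg) [-3.000e-02 -1.000e-02 -3.787e+01]
shift needed in tool xy (to axis) [-0.28  2.36 -0.  ]
force tool [-1.9  1.6 -4.3] torque [-0.38 -0.6   0.02] j [  5.3   2.3 113.3  -2.1  29.3  41.2] open 25.0
```

Request:
{"fn": "arm_command", "kwargs": {"targets": [1,0,0,0.02,0,0,0,1,0,0,0,0,0,0]}}

```text
time: 15.38
ee_pos: [587.4, 117.7, 219.8]
eef_rot: [[0.683, -0.453, 0.573], [-0.573, -0.819, 0.035], [0.453, -0.353, -0.819]]
force: [-7.7, 0.0, 6.5]
opening: 25.3
```

```bash
python3 chk.py
```

```text
t 15.48 TCP in shaft-tool frame x,y,z(-73=home): [  1.7  -1.8 -73. ] mouth h 0.0
rot err needed (tool frame, deg) [-4.000e-02 -2.000e-02 -3.787e+01]
shift needed in tool xy (to axis) [-0.28  2.43 -0.  ]
force tool [-3.1  2.1 -9.4] torque [-0.56 -0.77 -0.02] j [  5.3   2.4 113.3  -2.1  29.3  41.2] open 25.3
```

It's hard against the shoulder: about 12 N net, with no further travel. I'll relax the press and release.

Request:
{"fn": "arm_command", "kwargs": {"targets": [1,0,0,-0.02,0,0,0,0,0,0,0,0,0,0,0,0,0,0,0,0,0,0,0,0,0,0,0,0,0,0,0,0,0,0,0,0,0,0,0,0,0,0,0,0,0,0,0,0,0,0,0,0,0,0,0,0], "grip_force": 20}}

```text
time: 16.15
ee_pos: [587.7, 117.6, 219.4]
eef_rot: [[0.683, -0.453, 0.573], [-0.573, -0.819, 0.035], [0.453, -0.352, -0.819]]
force: [0.1, -0.4, -0.2]
opening: 85.3
```

```bash
python3 chk.py
python3 - <<'E'
from h import *
w=camera("wrist");cv2.imwrite("pics/w9.png",w["img"][:,:,::-1])
E
```

```text
t 16.25 TCP in shaft-tool frame x,y,z(-73=home): [  1.6  -1.6 -72.6] mouth h -0.4
rot err needed (tool frame, deg) [-2.000e-02  0.000e+00 -3.787e+01]
shift needed in tool xy (to axis) [-0.3  2.3 -0. ]
force tool [-0.1 -0.   0.2] torque [-0.16 -0.21  0.01] j [  5.3   2.4 113.3  -2.1  29.3  41.2] open 85.4
```

View pics/w9.png

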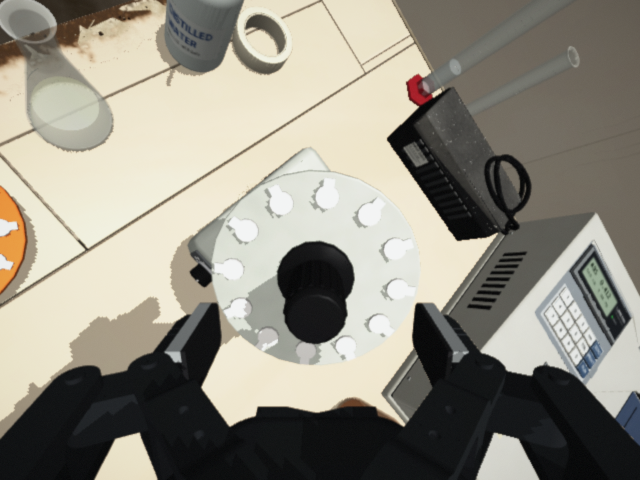

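The fingers are open and clear, and the disc sits centred at (317,268) with force zero. I'll retreat along the shaft axis.

Request:
{"fn": "arm_command", "kwargs": {"targets": [0,0,0,-0.3,0,0,0,0,0,0,-0.6,0,0,0,0,0,0,-0.6,0,0,0,0,0,0,-0.8,0,0,0,0,0,0,-0.8,0,0,0,0,0,0,-0.8,0,0,0,0,0,0,-0.6,0,0,0,0,0,0,0,0,0,0,0,0,0,0,0,0,0,0,0,0,0,0,0,0]}}

```text
time: 17.13
ee_pos: [509.9, 112.8, 329.1]
eef_rot: [[0.684, -0.454, 0.572], [-0.573, -0.819, 0.035], [0.452, -0.352, -0.82]]
force: [-0.4, -0.4, 0.1]
opening: 85.4
```

```bash
python3 chk.py
python3 - <<'E'
from h import *
w=camera("wrist");cv2.imwrite("pics/w10.png",w["img"][:,:,::-1]);np.save("pics/w10.npy",w,allow_pickle=True)
sc=camera("scene");cv2.imwrite("pics/s10.png",cv2.resize(sc["img"][170:290,190:350,::-1],None,fx=5,fy=5,interpolation=cv2.INTER_CUBIC))
# expected home geometry
S=np.array([627.9,118.4,159.]);R=tilted(3.5);n=-R[:,2]
for nm,c in(("wrist",w),("scene",sc)):
    print(nm,"plate ctr",proj(c,S+42*n).round(1),"grip top",proj(c,S+92*n).round(1),"plate if 7mm short",proj(c,S+49*n).round(1))
    q=np.array([proj(c,S+42*n+R@np.array([64*np.cos(a),64*np.sin(a),0])) for a in np.linspace(0,6.283,73)]);print("rim x",q[:,0].min().round(1),q[:,0].max().round(1),"y",q[:,1].min().round(1),q[:,1].max().round(1))
E
```

```text
t 17.23 TCP in shaft-tool frame x,y,z(-73=home): [   0.3   -1.5 -206.3] mouth h 133.3
rot err needed (tool frame, deg) [  0.05   0.17 -37.88]
shift needed in tool xy (to axis) [0.68 1.41 0.  ]
force tool [-0.1 -0.2 -0.3] torque [-0.15 -0.19  0.02] j [  5.8  -9.6 107.8  -1.7  47.   40.9] open 85.3
wrist plate ctr [317.8 220.2] grip top [317.8 234.2] plate if 7mm short [317.8 221.9]
rim x 253.1 382.7 y 153.3 279.6
scene plate ctr [262.7 215.9] grip top [267.8 208. ] plate if 7mm short [263.4 214.8]
rim x 240.1 284.7 y 195.4 237.1
```

View pics/w10.png

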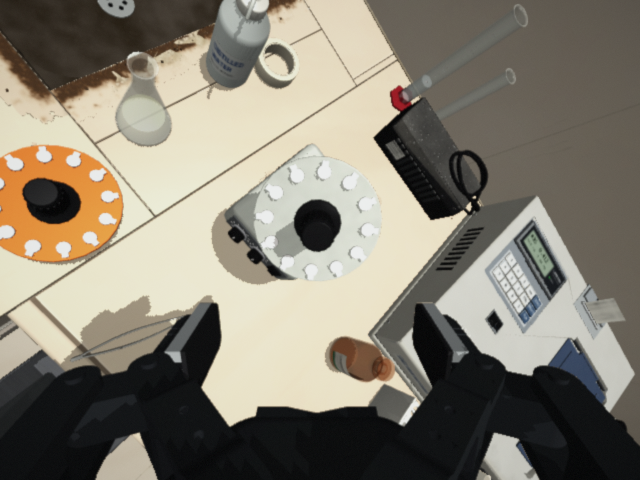

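View pics/s10.png

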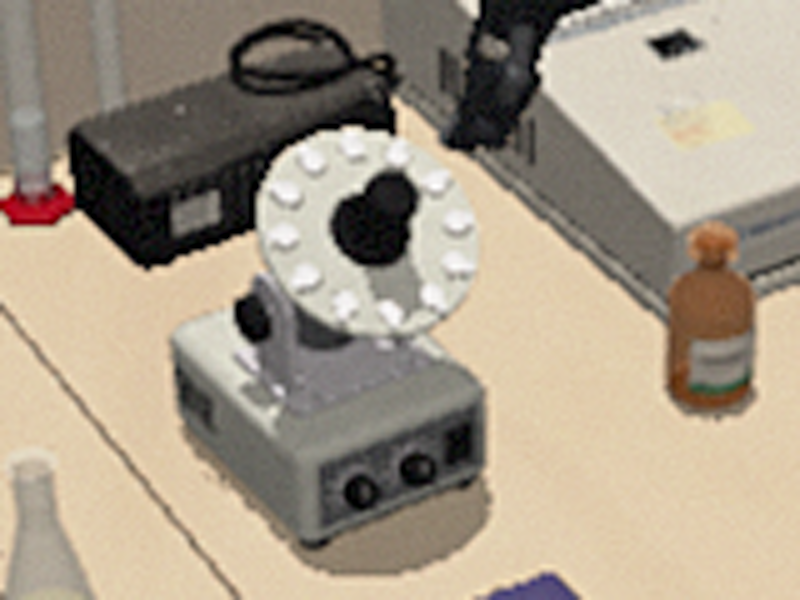

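In the wrist view the seated disc's rim spans x 255–381 and y 155–281. In the scene view it spans x 241–286 and y 195–237. Home predicts 253–383, 153–280 and 240–285, 195–237. The bottle at (360,358) and the flask at (145,110) are standing. I'm handing in.

```bash
python3 -c "
from workcell import *
print(sign_off()); s=state(); print(s['time'],s['force'])"
```

```text
the job is handed in; nothing more can be done
None
the job is handed in; nothing more can be done
```

The tube disc is on the rotator's drive shaft, seated on the shoulder and released. I handed the job in at about 17 s of the 58 s allowed.

**What I did:** I gripped the disc by its black grip, tilted it in line with the shaft and slid it on. The sleeve rode on the pin about 6.6 mm above home, so I turned it at about 6–10 N. At 37.8° it dropped over the pin. I then pressed it onto the shoulder at about 12 N, let go and backed off.

**Last checks:**
- **Seating:** the sleeve ended within about 0.4 mm of home along the shaft, and further pressing gave no more travel. After release, the plate rim matched its predicted home position to within 1–2 pixels in both the wrist and scene views.
- **Forces:** the highest net force I read against the rotator was about 12 N, against the 35 N limit.
- **Release and surroundings:** the gripper was open and well clear, with no force on it. The flask and amber bottle were standing in the last pictures.

**Less certain:**
- **Other objects:** I did not look again at the spare disc or the beaker; the arm never worked near either.
- **Disagreements:** the side-to-side readings differed by about 2 mm, within the stated calibration. The first scene and top estimates of the disc's position were 3–4 mm off the wrist view, so I used the wrist view.
- **Pin:** the pin in the slots can't be seen. I infer it from the sleeve dropping past the pin height.

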